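# Lock the watering filter with the pin spanner

### The job

Lock the lid of the blue watering filter on the potting table: take the wide pin spanner with the orange grip from its wooden saddle and push both its pins fully into the two holes of the light grey lock ring. Then turn the ring clockwise (seen from above) with it until it reaches its stop, where the ring's red mark meets the yellow mark on the housing. Leave the spanner standing in the ring, let go, and leave the narrow spanner with the green grip where it is.

Things in the scene. Friction and masses are not known exactly. Their poses are not given: they have to be found in the camera images.
- wide_spanner_grip (a point): Centre of the upright orange grip, 36 (x) x 20 (y) x 56 (z) mm, of the wide pin spanner (0.2 kg); grasp across y. z up, x along its steel crossbar (100 x 20 x 14 mm, ends alike), whose underside is 42 mm below this point. Two pins, 12 mm thick, tapered, 18 mm long, point down from it at x = +-40 mm. It sits loose on a wooden saddle 34 mm high, pins hanging free: lift it straight up.
- ring_top (a point): Centre of the light grey lock ring's flat top (140 mm wide), on its axis, 97 mm above the table, on the fixed blue housing. z up; x runs through the two holes (22 mm wide, 22 deep, at x = +-40 mm) and turns with the ring; red mark on the rim at +y. Either way round fits. Home, the crossbar rests on this face. Pins have 5 mm play: the spanner turns up to 0.13 rad before the ring follows.
- lock_ring (a joint): Angle of the lock ring (rad), growing clockwise seen from above. Starts between 0 and 0.25; hard stop at 1.0, the locked position, where the ring's red mark meets the yellow mark on the housing. Friction about 0.25 N m; it stays where it is left.
- narrow_spanner_grip (a point): Centre of the green grip of the narrow pin spanner, a bystander to leave alone: same build, but its crossbar is 64 mm long and its pins only 44 mm apart. It sits on a second saddle; which of the two is nearer the robot varies.
Mind the look-alikes: they are no part of the job. Leave any pink or purple look-alike of the part that bears wide_spanner_grip alone.

How it is judged (in metres and radians):
On the way, in this order (a step that is already met when the one before it is completed fails the run):
1. both pins of the wide spanner are in the ring's holes before the ring has been turned (horizontal distance between wide_spanner_grip and ring_top below 0.014 m and z of wide_spanner_grip in the frame of ring_top below 0.05 m and angle between the x axis of wide_spanner_grip and the x axis of ring_top, either way round below 0.26 rad and value of joint lock_ring below 0.45 rad), for 0.1 s.
2. the ring is turned to its stop with the spanner's pins in its holes (value of joint lock_ring above 0.8 rad and horizontal distance between wide_spanner_grip and ring_top below 0.014 m and z of wide_spanner_grip in the frame of ring_top below 0.05 m and angle between the x axis of wide_spanner_grip and the x axis of ring_top, either way round below 0.26 rad), for 0.1 s.
At the end, for the whole second after the job is handed in: Ring within 0.2 rad of its stop (joint above 0.8); wide spanner upright (10 degrees), both pins in the holes: grip centre within 14 mm of the ring's axis and under 50 mm above its face (home is 42), crossbar within 0.26 rad of the hole line; narrow spanner within 30 mm of its start (all of step 2 and angle between wide_spanner_grip's own z axis and vertical below 0.17 rad and distance of narrow_spanner_grip from where it was at the start of the episode below 0.03 m); the robot touches nothing.
It fails at once if the narrow spanner is moved by more than 30 mm (distance of narrow_spanner_grip from where it was at the start of the episode above 0.03 m).
It also fails if it takes over 42 s, if anything falls off the work surface, if the arm or the gripper's body presses on something with over 40 N, if the wrist force passes 120 N, or if a joint passes its speed limit or range.

### The arm

A 7-joint arm with a two-finger parallel gripper is mounted at the origin on the work surface. World frame = base frame: x ahead of the robot, y to its left, z up, the work surface at z = 0. Lengths are in m, angles in degrees, forces in N, time in s.
With the tool pointing down it reaches from about 0.425 to 0.95 m from the base axis. Payload 4.7 kg.
Tool frame: the origin (TCP) lies midway between the tips of the shut fingers; the grasp point (between the pads) lies 19 mm behind it; z points along the fingers, y is the direction in which the jaws open and shut (so a half turn about z gives the same grasp; the last joint's range is limited). The gripper opens to 85 mm and grips with 20 to 120 N. Pads are 22 mm wide; open, the fingers measure 114 mm over their backs; the gripper's body (76 mm by 85 mm) begins 54 mm behind the grasp point. The pads swing forward as they close: fully open they stand 13 mm farther back than shut.
Start: joints at [73.23, 26.849, -2.785, 87.806, 1.381, 65.374, -4.715], TCP at [0.176, -0.652, 0.231] pointing down, gripper open.
Joint ranges: [-148.3, 148.3], [-19.14, 114.17], [-79.39, 73.82], [5.75, 140.21], [-59.74, 239.74], [12.07, 113.84], [-152.46, 152.46]. Speed limits (degrees/s): [147.25, 147.25, 180, 180, 180, 180, 180].

### API

Orientations are given as a 3x3 rotation matrix whose columns are the frame's x, y, z axes.
In Python, from bench import ctrl gives the robot as it stands.
- The arm moves only by the tool carry_out, never from a script. Its argument "moves" is text: rows parted by semicolons, each of 7 numbers parted by spaces: the turn, a rotation vector about the tool's x, y, z in degrees, then the shift along the tool's x, y, z in mm, then the finger opening in mm, from 0 to 85.4. A call has 1 to 8 rows; each row shifts and turns the commanded pose from where the row before left it, along the tool's axes as they then stand; what a row does not reach is not made up. A row lasts 1/8 s, in which the tool goes at most 62.5 mm and 10.7 degrees, less where a joint would pass 70% of its speed; a pose out of reach is approached as far as the arm can. A call with a gripper value outside its range is refused whole. The fingers move at their own pace and stop on an object; "newtons" is the grip in N (left out, the last holds). Time passes only in rows, so rows that do not move let the fingers close. It gives the time, the measured TCP pose, the force and the opening at its end, in the units of the state.
- ctrl.state(): the state, without advancing time (a new reading comes with each control period).
- ctrl.read_camera(name): name is "scene" or "top" or "wrist"; returns (picture, depth): 400x640x3 uint8, red, green, blue; 400x640 float32, m along the optical axis (not along the pixel's ray), 0 where there is no reading.
- ctrl.get_calibration(name): a dict with "fx", "fy", "cx", "cy" (pixels), "R" (3x3) and "t" (3): a world point X has camera coordinates R X + t; the wrist camera has in their place "mount" (4x4, takes a point from camera to tool coordinates, whose origin is the TCP and whose axes are the flange's). Camera axes: x right, y down, z forward; pixel columns grow to the right and rows downward; lengths in m; the calibration is good to about 2 mm. A picture is of the moment at which its call begins: read the wrist's pose just before it. get_calibration takes no time and is no camera call.
- ctrl.job_done(): hands the job in, once; it reports no verdict.
The state is a dict: "time": time; "joint_pos": joint angles; "qd": joint speeds; "tau": joint torques, N m; "tool_pos": TCP position; "tool_rot": TCP orientation; "contact_force": force on the tool from outside, world axes, zero at the start; "wrist_torque": the same for the moment, N m; "width": opening from 0.0 (shut) to 1.0 (fully open).
Only numpy, scipy, OpenCV 4.12 (cv2) and the standard library are available. Lean on these libraries where they do the work, as an engineer would, in place of code of your own. Each camera call takes 0.05 s, during which the arm holds its last target.

## Working session

There is one attempt and no reset: what is moved stays moved. The work goes in short steps, Python scripts to look and compute and a tool call to move; the robot and the scene stay as the last step left them, time stands still between calls to the robot, and variables do not carry over. Pictures are saved under pics/ and viewed, and the job is handed in when it is done.

Besides the shell and the picture viewer there is one more tool, called after "Request:" as name(argument=value, ...) on one line, values as JSON. carry_out: Moves the arm, as the interface text tells. Its arguments: {"type":"object","properties":{"moves":{"type":"string"},"newtons":{"type":"number"}},"required":["moves"]}

```bash
ls; mkdir -p pics
python3 - <<'E'
from bench import ctrl
import cv2,numpy as np
s=ctrl.state();print(s)
for n in("scene","top"):
    p,d=ctrl.read_camera(n);cv2.imwrite(f"pics/{n}0.png",p[:,:,::-1]);np.savez(f"{n}0.npz",p=p,d=d)
    print(n,ctrl.get_calibration(n))
print(ctrl.get_calibration("wrist"))
E
```

```text
pics
{'time': 0.0, 'joint_pos': array([73.22858973, 26.89870748, -2.78442608, 87.87255157,  1.38040061,
       65.37530944, -4.71566599]), 'qd': array([ 0.05887207, -0.04835381, -0.04605414,  0.06086844, -0.06386727,
        0.00242196, -0.03531338]), 'tau': array([-1.07539981e-03, -5.10311830e+01, -4.69857675e-02, -2.37715209e+01,
        1.06658338e-02,  7.53009401e-03,  2.72746050e-06]), 'tool_pos': array([ 0.17588132, -0.65108626,  0.2302536 ]), 'tool_rot': array([[ 9.65394992e-01,  2.60791443e-01, -5.76289069e-04],
       [ 2.60792072e-01, -9.65393151e-01,  1.88671779e-03],
       [-6.43056640e-05, -1.97171953e-03, -9.99998054e-01]]), 'contact_force': array([-0.44382796, -0.34561472, -0.51904714]), 'wrist_torque': array([0.02497666, 0.01200719, 0.00512585]), 'width': 1.0040293799760602}
scene {'fx': 476.650753382923, 'fy': 476.650753382923, 'cx': 317.21565774175133, 'cy': 197.84225516742723, 'R': array([[-0.57687039,  0.81670309,  0.01471776],
       [ 0.47005123,  0.34664414, -0.8117202 ],
       [-0.66803622, -0.46133924, -0.58386103]]), 't': array([ 0.33583316, -0.11822167,  1.33084438])}
top {'fx': 438.4675427808969, 'fy': 438.4675427808969, 'cx': 314.1216367020815, 'cy': 201.09960735914228, 'R': array([[ 0.01020048, -0.99982255,  0.01583695],
       [-0.99633369, -0.0115077 , -0.08477468],
       [ 0.08494188, -0.01491415, -0.99627428]]), 't': array([-0.09500431,  0.49562723,  1.04401323])}
{'fx': 282.40298360353955, 'fy': 282.40298360353955, 'cx': 319.5344146937215, 'cy': 199.4952054037004, 'mount': array([[-2.98849551e-04, -9.49829687e-01, -3.12767448e-01,
         7.91352798e-02],
       [ 9.99999736e-01, -4.91128823e-04,  5.35986931e-04,
         1.29878538e-03],
       [-6.62705407e-04, -3.12767205e-01,  9.49829583e-01,
        -1.41174036e-01],
       [ 0.00000000e+00,  0.00000000e+00,  0.00000000e+00,
         1.00000000e+00]])}
```

View pics/scene0.png

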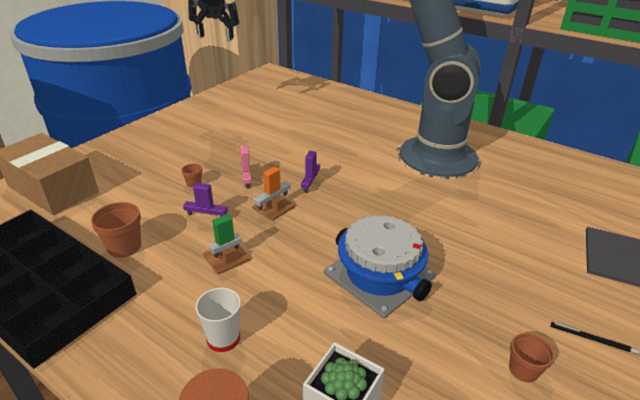

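View pics/top0.png

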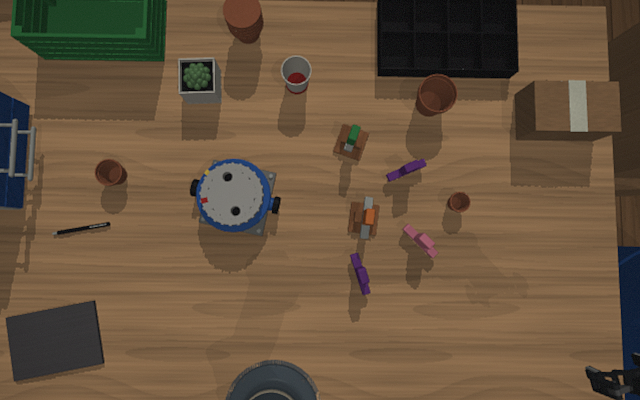

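Candidates in the top view: orange (368,216) and green (350,138) stand on saddles. Purple (406,170), purple (360,274) and pink (420,240) have no saddle. The orange one on its saddle fits the description, so I'll confirm it in a crop and measure.

```bash
cat > h.py <<'E'
import numpy as np,cv2
from bench import ctrl
def ray(n,uv,z):
    c=ctrl.get_calibration(n);uv=np.atleast_2d(uv).astype(float)
    d=np.c_[(uv[:,0]-c['cx'])/c['fx'],(uv[:,1]-c['cy'])/c['fy'],np.ones(len(uv))]@c['R']
    o=-c['R'].T@c['t'];return o+d*((z-o[2])/d[:,2])[:,None]
def cloud(n,d):
    c=ctrl.get_calibration(n);v,u=np.mgrid[:400,:640]
    P=np.stack([(u-c['cx'])/c['fx']*d,(v-c['cy'])/c['fy']*d,d],-1)
    return (P-c['t'])@c['R']
E
python3 - <<'E'
from h import *
for n,(x,y) in {"top":(368,200),"scene":(265,195)}.items():
    q=np.load(n+"0.npz");p,d=q['p'],q['d']
    c=p[y-75:y+75,x-100:x+100,::-1];cv2.imwrite(f"pics/{n}c.png",cv2.resize(c,None,fx=4,fy=4,interpolation=cv2.INTER_CUBIC))
    W=cloud(n,d);h=cv2.cvtColor(p,cv2.COLOR_RGB2HSV);H,S,V=[h[...,i].astype(int) for i in range(3)]
    for nm,m in dict(orange=(H>=6)&(H<=14)&(S>200)&(V>120),green=(H>50)&(H<80)&(S>140)).items():
        m=m&(abs(np.arange(640)-x)<110)[None]&(abs(np.arange(400)-y)<90)[:,None]
        k,l,st,ce=cv2.connectedComponentsWithStats(m.astype(np.uint8))
        i=1+st[1:,4].argmax();mm=l==i;P=W[mm&(d>0)]
        print(n,nm,st[i],ce[i],P.min(0),P.max(0))
        t=P[P[:,2]>np.percentile(P[:,2],95)-.006];print(' top face',len(t),t.mean(0), cv2.minAreaRect((t[:,:2]*1000).astype(np.float32)))
    # ring top
    m=(abs(W[...,2]-.097)<.006)&(S<60)&(W[...,0]>.3)&(W[...,0]<.9)&(abs(W[...,1]-.1)<.25)
    k,l,st,ce=cv2.connectedComponentsWithStats(m.astype(np.uint8));i=1+st[1:,4].argmax()
    cs,_=cv2.findContours((l==i).astype(np.uint8),cv2.RETR_CCOMP,cv2.CHAIN_APPROX_NONE)
    for c in sorted(cs,key=len)[-4:]:
        if len(c)<12: continue
        R=ray(n,c[:,0],.097);print(n,'ring contour',len(c),cv2.minEnclosingCircle((R[:,:2]*1000).astype(np.float32)),R.mean(0))
    red=((H<5)|(H>175))&(S>170)&(V>120)
    ye=(H>20)&(H<32)&(S>170)&(V>140)
    for nm,m in (('red',red),('yel',ye)):
        k,l,st,ce=cv2.connectedComponentsWithStats(m.astype(np.uint8))
        for j in range(1,k):
            if st[j,4]>8: print(n,nm,ce[j],st[j,4],ray(n,ce[j],.095))
E
```

```text
top orange [367 209   1   1   1] [367. 209.] [ 0.47339797 -0.2075802   0.10119342] [ 0.47339797 -0.2075802   0.10119342]
 top face 1 [ 0.47339797 -0.2075802   0.10119342] ((473.3979797363281, -207.5802001953125), (0.0, 0.0), 0.0)
top green [347 125  13  20  97] [352.87628866 134.06185567] [ 0.62859895 -0.18875662  0.05869736] [ 0.6655372  -0.16421735  0.10946717]
 top face 72 [ 0.6483556  -0.17720312  0.10433256] ((646.82421875, -176.90921020507812), (16.476869583129883, 34.29209899902344), 69.97207641601562)
top ring contour 28 ((542.8583984375, 108.06635284423828), 12.58115291595459) [0.54275352 0.1080342  0.097     ]
top ring contour 30 ((465.93695068359375, 88.02996826171875), 12.5784912109375) [0.46592572 0.08795909 0.097     ]
top ring contour 197 ((504.45208740234375, 98.17630004882812), 72.03799438476562) [0.50353787 0.10026584 0.097     ]
top red [203.78947368 199.68421053] 19 [[0.49071939 0.16031175 0.095     ]]
scene orange [264 167  16  27 330] [271.22424242 179.87272727] [ 0.44299535 -0.22600834  0.05075935] [ 0.47774243 -0.20255301  0.10693617]
 top face 80 [ 0.461106  
[... 287 characters left out ...]
53344 -0.17760853  0.10310583] ((650.9948120117188, -178.959716796875), (17.68241310119629, 33.477081298828125), 72.18618774414062)
scene ring contour 26 ((469.4692687988281, 88.27312469482422), 11.622797012329102) [0.4696764  0.08838239 0.097     ]
scene ring contour 27 ((545.7678833007812, 106.9765625), 11.236201286315918) [0.54616318 0.10755441 0.097     ]
scene ring contour 219 ((508.4543151855469, 98.91748809814453), 73.4196548461914) [0.50905347 0.10566271 0.097     ]
scene red [416.52 245.72] 25 [[0.48820216 0.15573838 0.095     ]]
scene red [219.04878049 348.30487805] 82 [[0.86206976 0.02218616 0.095     ]]
scene yel [398.24137931 275.55172414] 29 [[0.57696216 0.16409163 0.095     ]]
```

View pics/topc.png

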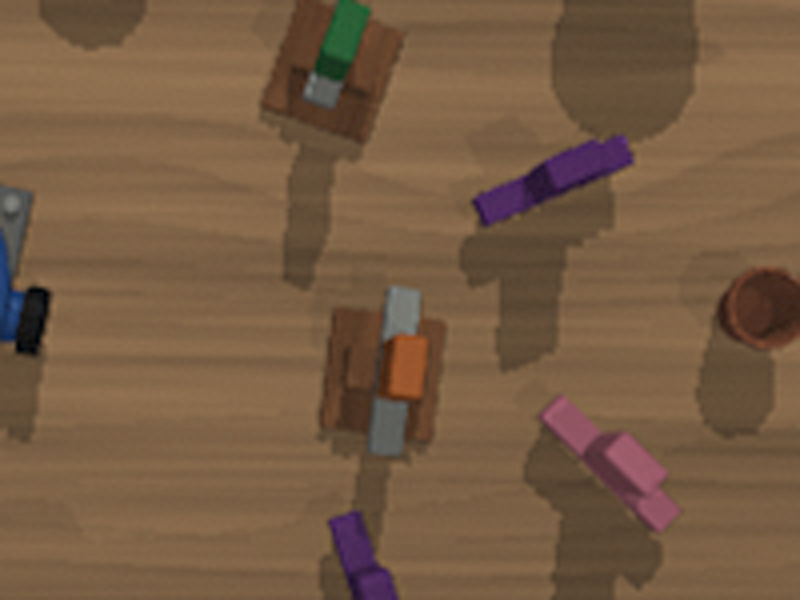

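View pics/scenec.png

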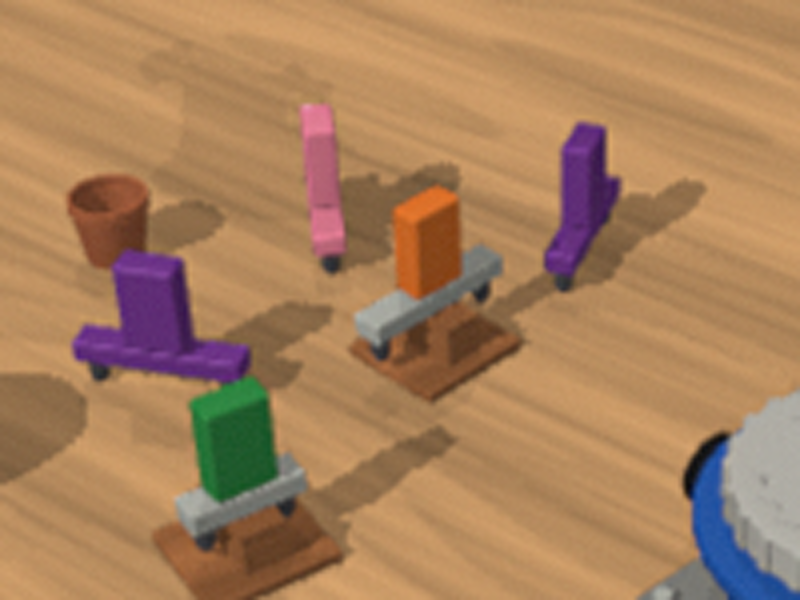

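Run:
```python
from h import *
q=np.load("top0.npz");p,d=q['p'],q['d'];h=cv2.cvtColor(p,cv2.COLOR_RGB2HSV)
W=cloud('top',d);H,S,V=[h[...,i].astype(int) for i in range(3)]
box=np.zeros((400,640),bool);box[190:245,345:390]=1
m=box&(W[...,2]>.090);P=W[m];print('grip top',m.sum(),P.mean(0),cv2.minAreaRect((P[:,:2]*1000).astype(np.float32)),p[m].mean(0))
m=box&(S<70)&(V>90)&(W[...,2]>.04)&(W[...,2]<.06);v,u=np.nonzero(m)
R=ray('top',np.c_[u,v],.048);print('bar',len(R),R.mean(0),cv2.minAreaRect((R[:,:2]*1000).astype(np.float32)),W[m].mean(0))
```

```text
grip top 159 [ 0.453427   -0.20444218  0.16525397] ((441.671875, -149.05224609375), (35.74059295654297, 162.75205993652344), 12.889878273010254) [139.71069182  79.47169811  42.63522013]
bar 189 [ 0.45779244 -0.21319576  0.048     ] ((456.9188232421875, -213.5253448486328), (18.855690002441406, 98.92815399169922), 82.92267608642578) [ 0.45776988 -0.21314551  0.04837226]
```

The crops confirm it. The orange grip with the long steel crossbar stands on the wooden saddle (top 368,216; scene 271,181), and the purple and pink ones stand on the bare table.

I'll move above it.

Request:
carry_out(moves="0 0 0 38 -34 0 60;0 0 0 38 -34 0 60;0 0 0 38 -34 0 60;0 0 0 38 -34 0 60;0 0 0 38 -34 0 60;0 0 0 38 -34 0 60;0 0 0 38 -34 0 60;0 0 0 38 -34 0 60", newtons=60)

```text
time: 1.1
tool_pos: [0.3991, -0.3082, 0.2311]
tool_rot: [[0.965, 0.261, -0.0], [0.261, -0.965, 0.0], [-0.0, -0.0, -1.0]]
contact_force: [1.0, -0.6, 0.0]
width: 0.702
```

Request:
carry_out(moves="0 0 0 38 -34 0 60;0 0 0 38 -34 0 60;0 0 7.4 0 0 0 60;0 0 7.4 0 0 0 60;0 0 7.4 0 0 0 60;0 0 0 0 0 0 60;0 0 0 0 0 0 60")

```text
time: 1.98
tool_pos: [0.4541, -0.2242, 0.2311]
tool_rot: [[0.993, -0.121, -0.0], [-0.121, -0.993, 0.0], [-0.0, -0.0, -1.0]]
contact_force: [0.1, 0.0, -0.2]
width: 0.704
```

```bash
cat >> h.py <<'E'
def go(x,y,z,yaw=None):
    s=ctrl.state();R=s['tool_rot'];p=s['tool_pos']
    print('t',s['time'],'pos',p.round(4),'yaw',np.degrees(np.arctan2(R[1,0],R[0,0])).round(2),'tilt',R[:,2].round(4),'F',s['contact_force'].round(1),'w',round(s['width']*85.4,1))
    print(' shift tool mm',(R.T@(np.array([x,y,z])-p)*1000).round(1), 'turn z', None if yaw is None else round(np.degrees(np.arctan2(R[1,0],R[0,0]))-yaw,2))
def wrist(name):
    s=ctrl.state();p,d=ctrl.read_camera('wrist');cv2.imwrite(f'pics/{name}.png',p[:,:,::-1])
    c=ctrl.get_calibration('wrist');v,u=np.mgrid[:400,:640]
    P=np.stack([(u-c['cx'])/c['fx']*d,(v-c['cy'])/c['fy']*d,d],-1)
    T=P@c['mount'][:3,:3].T+c['mount'][:3,3]
    return p,d,T@s['tool_rot'].T+s['tool_pos'],s
def wray(s,uv,z):
    c=ctrl.get_calibration('wrist');uv=np.atleast_2d(uv).astype(float)
    d=np.c_[(uv[:,0]-c['cx'])/c['fx'],(uv[:,1]-c['cy'])/c['fy'],np.ones(len(uv))]@c['mount'][:3,:3].T@s['tool_rot'].T
    o=s['tool_rot']@c['mount'][:3,3]+s['tool_pos'];return o+d*((z-o[2])/d[:,2])[:,None]
E
python3 - <<'E'
from h import *
go(.458,-.214,.23,-7.1)
p,d,W,s=wrist('w1')
h=cv2.cvtColor(p,cv2.COLOR_RGB2HSV);H,S,V=[h[...,i].astype(int) for i in range(3)]
near=(abs(W[...,0]-.458)<.08)&(abs(W[...,1]+.214)<.08)
for lo,hi,z in((.095,.112,.104),(.042,.054,.048)):
    m=near&(W[...,2]>lo)&(W[...,2]<hi)&((S<80) if z<.06 else (S>150))
    if m.sum()<5: print(z,'none');continue
    v,u=np.nonzero(m);R=wray(s,np.c_[u,v],z);print(z,m.sum(),R.mean(0),cv2.minAreaRect((R[:,:2]*1000).astype(np.float32)))
E
```

```text
t 1.975 pos [ 0.4541 -0.2242  0.2311] yaw -6.98 tilt [-3.e-04  1.e-04 -1.e+00] F [ 0.1  0.  -0.2] w 60.2
 shift tool mm [  2.6 -10.6   1.1] turn z 0.12
0.104 687 [ 0.45928701 -0.21878237  0.104     ] ((459.3684997558594, -218.56776428222656), (18.947904586791992, 35.78890609741211), 83.0978775024414)
0.048 649 [ 0.47263848 -0.22083253  0.048     ] ((458.18963623046875, -218.96893310546875), (18.512042999267578, 98.44882202148438), 83.0978775024414)
```

View pics/w1.png

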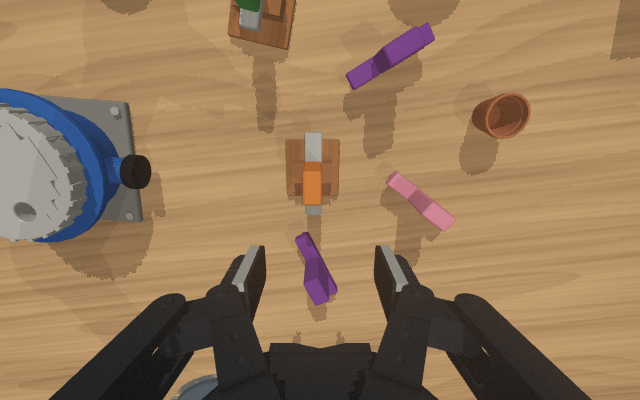

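The wrist view shows the orange grip at (313,184) with its crossbar between the fingers. It puts y about 5 mm off the fixed cameras, so I'll lower and re-measure.

Request:
carry_out(moves="0 0 0 4 -7.5 0 60;0 0 0 0 0 30 60;0 0 0 0 0 30 60;0 0 0 0 0 15 60;0 0 0 0 0 0 60;0 0 0 0 0 0 60")

```text
time: 2.78
tool_pos: [0.46, -0.2175, 0.1573]
tool_rot: [[0.992, -0.123, 0.002], [-0.123, -0.992, -0.001], [0.002, 0.001, -1.0]]
contact_force: [0.3, -0.7, 0.8]
width: 0.702
```

Run:
```python
from h import *
go(.459,-.217,.057,-6.9)
p,d,W,s=wrist('w2')
h=cv2.cvtColor(p,cv2.COLOR_RGB2HSV);H,S,V=[h[...,i].astype(int) for i in range(3)]
near=(abs(W[...,0]-.458)<.08)&(abs(W[...,1]+.214)<.03)
for lo,hi,z in((.095,.112,.104),(.042,.054,.048)):
    m=near&(W[...,2]>lo)&(W[...,2]<hi)&((S<80) if z<.06 else (S>150))
    if m.sum()<5: print(z,'none');continue
    v,u=np.nonzero(m);R=wray(s,np.c_[u,v],z);print(z,m.sum(),R.mean(0),cv2.minAreaRect((R[:,:2]*1000).astype(np.float32)))
    r=(R-s['tool_pos'])@s['tool_rot'];print(' tool rel',(r.min(0)*1000).round(1),(r.max(0)*1000).round(1))
```

```text
t 2.775 pos [ 0.46   -0.2175  0.1573] yaw -7.07 tilt [ 1.9e-03 -7.0e-04 -1.0e+00] F [ 0.3 -0.7  0.8] w 59.9
 shift tool mm [ -1.3  -0.5 100.3] turn z -0.17
0.104 1189 [ 0.46013268 -0.21889804  0.104     ] ((459.5907897949219, -218.8477325439453), (19.506141662597656, 35.99950408935547), 82.86943817138672)
 tool rel [-18.4  -8.4  53.3] [17.6 11.1 53.3]
0.048 859 [ 0.48448554 -0.22206638  0.048     ] ((458.3851318359375, -219.1011962890625), (19.429122924804688, 98.75843048095703), 83.38329315185547)
 tool rel [-51.   -8.4 109.2] [ 47.7  11.1 109.4]
```

View pics/w2.png

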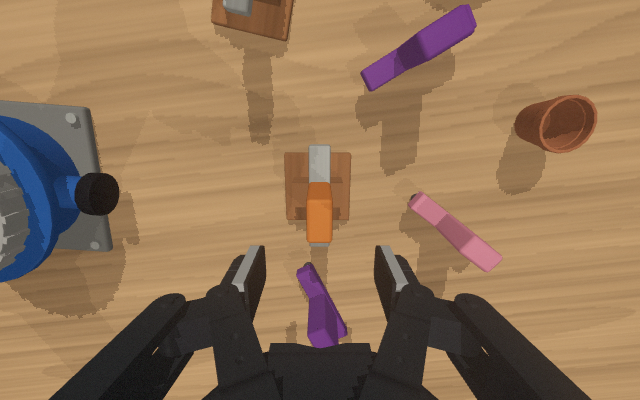

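Well centred: grip at (319,212), fingers' midpoint at about u=320. Next I'll descend, close and check the width.

Request:
carry_out(moves="0 0 0 -0.5 1 25 60;0 0 0 0 0 30 60;0 0 0 0 0 30 60;0 0 0 0 0 13 60;0 0 0 0 0 0 60;0 0 0 0 0 0 10;0 0 0 0 0 0 10;0 0 0 0 0 0 10", newtons=70)

```text
time: 3.82
tool_pos: [0.4593, -0.2186, 0.0593]
tool_rot: [[0.992, -0.123, 0.002], [-0.123, -0.992, -0.001], [0.002, 0.001, -1.0]]
contact_force: [-0.1, 0.7, 3.3]
width: 0.231
```

Request:
carry_out(moves="0 0 0 0 0 0 10;0 0 0 0 0 0 10;0 0 0 0 0 0 10")

```text
time: 4.2
tool_pos: [0.4593, -0.2186, 0.0593]
tool_rot: [[0.992, -0.123, 0.002], [-0.123, -0.992, -0.001], [0.002, 0.001, -1.0]]
contact_force: [-0.1, 0.6, 5.9]
width: 0.231
```

Gripped (19.7 mm). I'll lift and look.

Request:
carry_out(moves="0 0 0 0 0 -15 10;0 0 0 0 0 -30 10;0 0 0 0 0 -40 10;0 0 0 0 0 -40 10;0 0 0 0 0 -35 10;0 0 0 0 0 0 10;0 0 0 0 0 0 10")

```text
time: 5.08
tool_pos: [0.4575, -0.218, 0.2176]
tool_rot: [[0.992, -0.123, -0.002], [-0.123, -0.992, 0.001], [-0.002, -0.0, -1.0]]
contact_force: [-1.1, -0.3, -2.4]
width: 0.228
```

Run:
```python
from h import *
go(.505,.098,.22,14.3)
for n in("scene","top"):
    p,d=ctrl.read_camera(n);cv2.imwrite(f"pics/{n}1.png",p[:,:,::-1]);np.savez(f"{n}1.npz",p=p,d=d)
p,d,W,s=wrist('w3');np.savez('w3.npz',p=p,d=d)
```

```text
t 5.075 pos [ 0.4575 -0.218   0.2176] yaw -7.09 tilt [-1.7e-03  5.0e-04 -1.0e+00] F [-1.1 -0.3 -2.4] w 19.4
 shift tool mm [   8.1 -319.5   -2.3] turn z -21.39
```

View pics/w3.png

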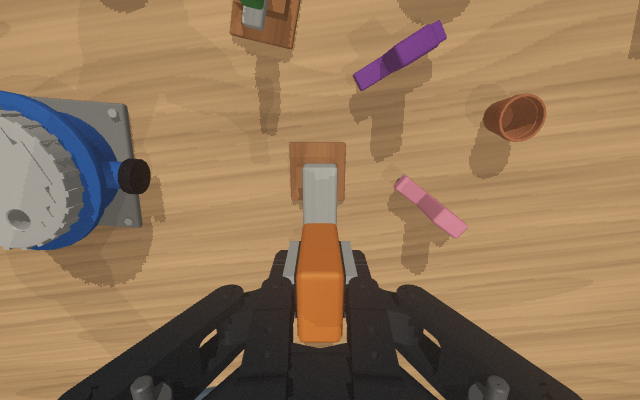

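View pics/scene1.png

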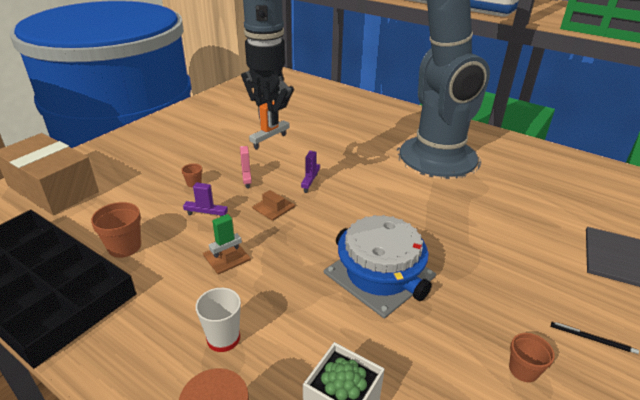

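The spanner is lifted cleanly, hanging level at (270,130) in the scene view. I'll carry it over the ring.

Request:
carry_out(moves="0 0 0 1 -40 0 10;0 0 0 1 -40 0 10;0 0 0 1 -40 0 10;0 0 0 1 -40 0 10;0 0 0 1 -40 0 10;0 0 0 1 -40 0 10;0 0 0 1 -40 0 10;0 0 0 1 -40 0 10")

```text
time: 6.22
tool_pos: [0.5055, 0.0993, 0.2172]
tool_rot: [[0.992, -0.123, -0.002], [-0.123, -0.992, -0.0], [-0.002, 0.001, -1.0]]
contact_force: [0.8, -0.4, -2.0]
width: 0.226
```

Request:
carry_out(moves="0 0 -7.1 0 0 0 10;0 0 -7.1 0 0 0 10;0 0 -7.2 0 0 0 10;0 0 0 0 0 20 10;0 0 0 0 0 20 10;0 0 0 0 0 0 10;0 0 0 0 0 0 10")

```text
time: 7.1
tool_pos: [0.5061, 0.0984, 0.1785]
tool_rot: [[0.969, 0.247, -0.0], [0.247, -0.969, 0.0], [0.0, -0.0, -1.0]]
contact_force: [-0.4, -0.7, -2.0]
width: 0.225
```

Run:
```python
from h import *
go(.505,.098,.180,14.3)
for n in("scene","top"):
    p,d=ctrl.read_camera(n);cv2.imwrite(f"pics/{n}2.png",p[:,:,::-1]);np.savez(f"{n}2.npz",p=p,d=d)
    x,y=(230,195) if n=='top' else (380,220)
    cv2.imwrite(f"pics/{n}2c.png",cv2.resize(p[y-75:y+75,x-100:x+100,::-1],None,fx=4,fy=4,interpolation=cv2.INTER_CUBIC))
p,d,W,s=wrist('w4');np.savez('w4.npz',p=p,d=d)
```

```text
t 7.1 pos [0.5061 0.0984 0.1785] yaw 14.32 tilt [-0.e+00  2.e-04 -1.e+00] F [-0.4 -0.7 -2. ] w 19.2
 shift tool mm [-1.2  0.1 -1.5] turn z 0.02
```

View pics/w4.png

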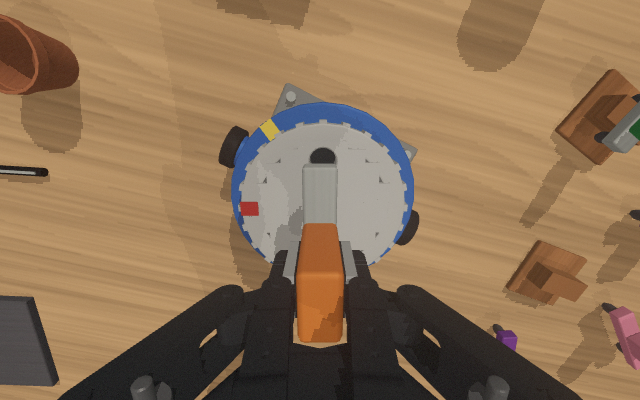

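View pics/scene2c.png

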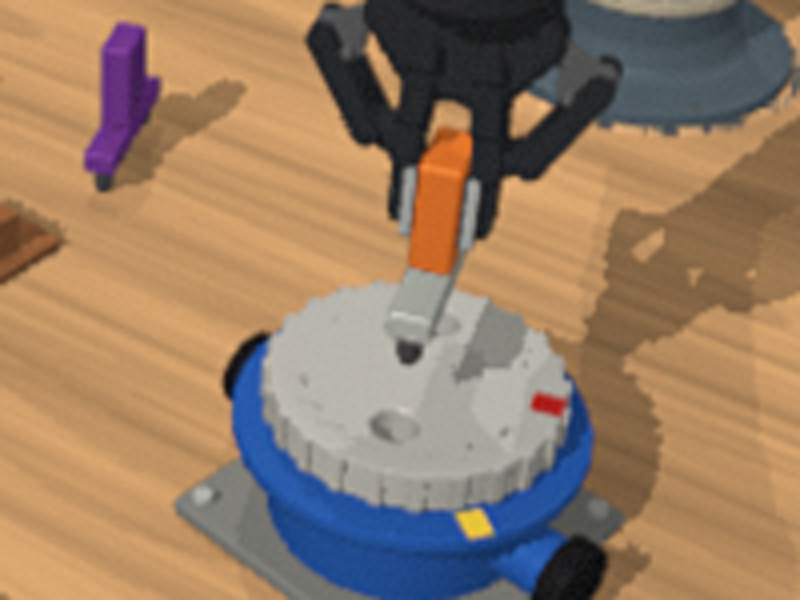

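View pics/top2c.png

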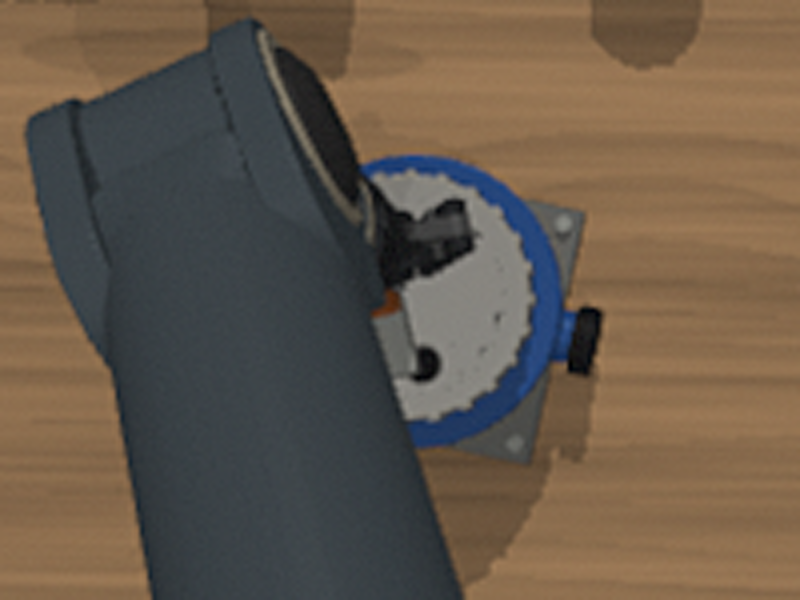

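The wrist view shows the front hole at (322,157) just beyond the bar end at (320,165), and the red mark at (249,209). I'll measure both relative to the tool.

```bash
cat >> h.py <<'E'
def meas(f):
    q=np.load(f);p,d=q['p'],q['d'];s=ctrl.state()
    c=ctrl.get_calibration('wrist');v,u=np.mgrid[:400,:640]
    P=np.stack([(u-c['cx'])/c['fx']*d,(v-c['cy'])/c['fy']*d,d],-1)@c['mount'][:3,:3].T+c['mount'][:3,3]
    T=P*1000  # tool mm
    return p,d,T,s
E
python3 - <<'E'
from h import *
from scipy.optimize import least_squares
p,d,T,s=meas('w4.npz')
h=cv2.cvtColor(p,cv2.COLOR_RGB2HSV);H,S,V=[h[...,i].astype(int) for i in range(3)]
zt=(s['tool_pos'][2]-.097)*1000
g=(d>0)&(S<60)
bar=g&(abs(T[...,1])<25)&(T[...,2]<40)&(T[...,2]>-5)&(T[...,0]>15)&(T[...,0]<70)&(V>100)
B=T[bar];print('bar',bar.sum(),'z',np.median(B[:,2]),np.percentile(B[:,2],[5,95]))
Bt=B[abs(B[:,2]-np.median(B[:,2]))<4]
print(' x range',np.percentile(Bt[:,0],[0,1,99,100]),'y',np.percentile(Bt[:,1],[1,99]), cv2.fitLine(Bt[:,:2].astype(np.float32),cv2.DIST_L2,0,.01,.01).ravel())
og=(S>170)&(H>5)&(H<16)&(T[...,2]<10)&(abs(T[...,1])<20)
G=T[og];print('grip min/max',np.percentile(G,[1,50,99],axis=0))
top=(abs(T[...,2]-zt)<5)&(np.hypot(T[...,0],T[...,1])<95)&(d>0)
print('ring z tool',np.median(T[top&(S<60)][:,2]),'expected',zt)
m=(top&((S<60)|((H<6)|(H>174)))).astype(np.uint8)
cs,_=cv2.findContours(m,cv2.RETR_EXTERNAL,cv2.CHAIN_APPROX_NONE);cc=max(cs,key=len)[:,0]
E=T[cc[:,1],cc[:,0]][:,:2];r=np.hypot(*E.T);E=E[(r>58)]
f=least_squares(lambda a:np.hypot(E[:,0]-a[0],E[:,1]-a[1])-a[2],[0,0,70],loss='soft_l1',f_scale=1);print('circle',f.x,len(E))
E2=E;f=least_squares(lambda a:np.hypot(E[:,0]-a[0],E[:,1]-a[1])-69.5,[0,0],loss='soft_l1',f_scale=1);print('circle fixed r',f.x)
# hole: dark pixels
hm=(V<75)&(u0:=np.zeros_like(V,bool)) if False else None
sub=np.zeros_like(V,bool);sub[140:175,295:350]=1
hm=sub&(V<110)&(S<80);ys,xs=np.nonzero(hm);print('hole px',hm.sum(),xs.min(),xs.max(),ys.min(),ys.max())
cal=ctrl.get_calibration('wrist')
def pl(uv):
    uv=np.atleast_2d(uv).astype(float);D=np.c_[(uv[:,0]-cal['cx'])/cal['fx'],(uv[:,1]-cal['cy'])/cal['fy'],np.ones(len(uv))]@cal['mount'][:3,:3].T
    o=cal['mount'][:3,3];return (o+D*((zt/1000-o[2])/D[:,2])[:,None])*1000
Q=pl(np.c_[xs,ys]);print('hole tool x',Q[:,0].min(),Q[:,0].max(),'y',Q[:,1].min(),Q[:,1].max())
rm=((H<5)|(H>175))&(S>150)&top;ys,xs=np.nonzero(rm);Q=pl(np.c_[xs,ys]).mean(0);print('red',Q, 'ang about fit',np.degrees(np.arctan2(Q[1]-f.x[1],Q[0]-f.x[0])))
E
```

```text
bar 1977 z 12.898835650892865 [11.79057535 15.27234388]
 x range [15.00404442 15.42977604 47.25129647 47.47804028] y [-8.43078549 11.0333307 ] [ 9.9993503e-01 -1.1400213e-02  3.2078297e+01  1.3023077e+00]
grip min/max [[-17.97372199  -8.16554607 -44.4292424 ]
 [ 10.12357605   1.30956023 -42.51404074]
 [ 16.04483975  10.88747054   6.16507263]]
ring z tool 83.79600312890324 expected 82.03534064798177
circle [-1.91850935  3.80377058 69.45087305] 454
circle fixed r [-1.95096057  3.8012165 ]
hole px 360 309 335 148 163
hole tool x 36.31631627432256 48.213000868588196 y -6.941464263094346 13.791997300843935
red [ -1.8307162  -57.97339897  82.03534065] ang about fit -89.88847382994602
```

Request:
carry_out(moves="0 0 0 0 3 0 10;0 0 0 0 0 15 10;0 0 0 0 0 15 10;0 0 0 0 0 0 10;0 0 0 0 0 0 10")

```text
time: 7.88
tool_pos: [0.5067, 0.0955, 0.1481]
tool_rot: [[0.969, 0.247, -0.0], [0.247, -0.969, 0.0], [-0.0, -0.0, -1.0]]
contact_force: [-0.5, -0.4, -2.1]
width: 0.226
```

Run:
```python
from h import *
go(.5067,.0957,.1455,14.3)
n='scene';p,d=ctrl.read_camera(n)
x,y=(385,225)
cv2.imwrite(f"pics/{n}3c.png",cv2.resize(p[y-60:y+60,x-80:x+80,::-1],None,fx=5,fy=5,interpolation=cv2.INTER_CUBIC))
p,d,W,s=wrist('w5');np.savez('w5.npz',p=p,d=d)
cv2.imwrite("pics/w5c.png",cv2.resize(p[100:300,200:440,::-1],None,fx=3,fy=3,interpolation=cv2.INTER_CUBIC))
```

```text
t 7.875 pos [0.5067 0.0955 0.1481] yaw 14.33 tilt [-3.e-04  1.e-04 -1.e+00] F [-0.5 -0.4 -2.1] w 19.3
 shift tool mm [ 0.1 -0.2  2.6] turn z 0.03
```

View pics/w5c.png

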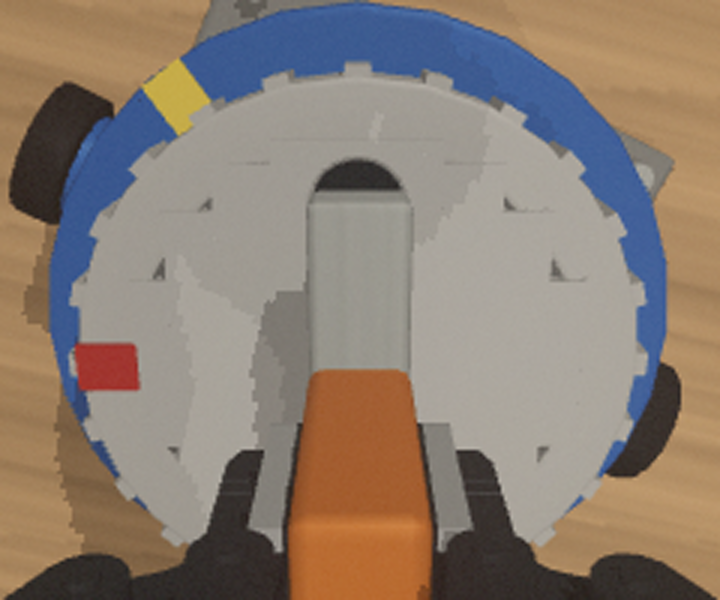

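View pics/scene3c.png

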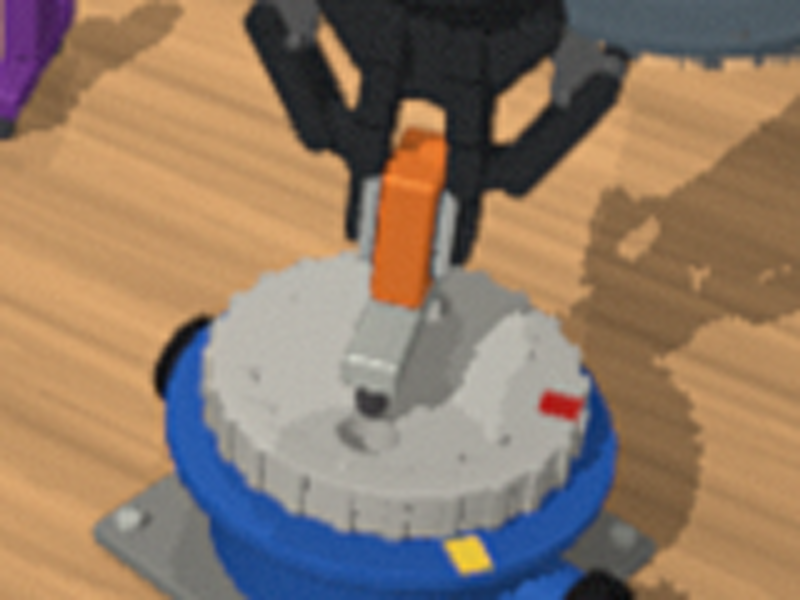

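The hole is laterally centred under the bar (crop 358 vs 359), and the pin hangs over it in the scene view. I'll lower in small steps and watch the force.

Request:
carry_out(moves="0 0 0 0 0 5 10;0 0 0 0 0 4 10;0 0 0 0 0 4 10;0 0 0 0 0 0 10")

```text
time: 8.48
tool_pos: [0.5064, 0.0953, 0.1348]
tool_rot: [[0.969, 0.247, -0.001], [0.247, -0.969, -0.0], [-0.001, -0.0, -1.0]]
contact_force: [0.6, 0.5, -2.2]
width: 0.226
```

Request:
carry_out(moves="0 0 0 0 0 4 10;0 0 0 0 0 4 10;0 0 0 0 0 0 10")

```text
time: 8.85
tool_pos: [0.5064, 0.0953, 0.1269]
tool_rot: [[0.969, 0.247, -0.001], [0.247, -0.969, -0.0], [-0.001, -0.0, -1.0]]
contact_force: [0.0, 0.4, -2.2]
width: 0.222
```

Request:
carry_out(moves="0 0 0 0 0 2 10;0 0 0 0 0 1.5 10;0 0 0 0 0 0 10;0 0 0 0 0 0 10")

```text
time: 9.35
tool_pos: [0.5067, 0.0954, 0.1239]
tool_rot: [[0.969, 0.247, 0.0], [0.247, -0.969, -0.0], [0.0, 0.0, -1.0]]
contact_force: [-0.5, 0.3, -1.2]
width: 0.227
```

Run:
```python
from h import *
go(.5064,.0953,.1223,14.3)
n='scene';p,d=ctrl.read_camera(n)
x,y=(385,225)
cv2.imwrite(f"pics/{n}4c.png",cv2.resize(p[y-60:y+60,x-80:x+80,::-1],None,fx=5,fy=5,interpolation=cv2.INTER_CUBIC))
```

```text
t 9.35 pos [0.5067 0.0954 0.1239] yaw 14.32 tilt [ 1.e-04 -1.e-04 -1.e+00] F [-0.5  0.3 -1.2] w 19.4
 shift tool mm [-0.3 -0.   1.6] turn z 0.02
```

View pics/scene4c.png

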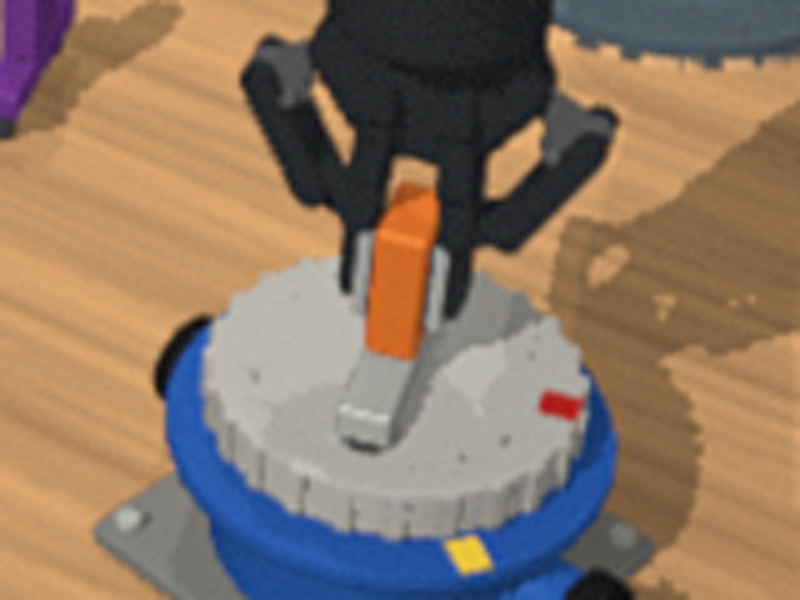

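Both pins are in, with only a sliver of gap left. I'll seat it and check the joint 7 margin.

Request:
carry_out(moves="0 0 0 0 0 1 10;0 0 0 0 0 1 10;0 0 0 0 0 0 10")

```text
time: 9.78
tool_pos: [0.5067, 0.0954, 0.1223]
tool_rot: [[0.969, 0.247, 0.0], [0.247, -0.969, -0.0], [0.0, 0.0, -1.0]]
contact_force: [-2.4, -1.2, 3.7]
width: 0.227
```

Run:
```python
from h import *
go(.5064,.0953,.1223,14.3);s=ctrl.state();print(s['joint_pos'].round(1),s['wrist_torque'].round(2))
```

```text
t 9.775 pos [0.5067 0.0954 0.1223] yaw 14.32 tilt [ 3.e-04 -4.e-04 -1.e+00] F [-2.4 -1.2  3.7] w 19.4
 shift tool mm [-0.3 -0.   0. ] turn z 0.02
[   7.3   22.1  -27.9  114.4   14.    46.7 -104.3] [-0.15  0.39  0.03]
```

Request:
carry_out(moves="0 0 5 0 0 0 10;0 0 5 0 0 0 10;0 0 5 0 0 0 10;0 0 0 0 0 0 10")

```text
time: 10.28
tool_pos: [0.5074, 0.0957, 0.1223]
tool_rot: [[1.0, -0.011, 0.002], [-0.011, -1.0, 0.0], [0.002, -0.0, -1.0]]
contact_force: [0.5, -0.1, 2.8]
width: 0.223
```

Run:
```python
from h import *
go(.5067,.0954,.1223,14.3);s=ctrl.state();print(s['joint_pos'].round(1),s['wrist_torque'].round(2))
```

```text
t 10.275 pos [0.5074 0.0957 0.1223] yaw -0.63 tilt [ 1.8e-03  3.0e-04 -1.0e+00] F [ 0.5 -0.1  2.8] w 19.0
 shift tool mm [-0.7  0.3 -0. ] turn z -14.93
[   4.5   21.6  -24.5  114.6   12.2   46.2 -117.6] [-0.02 -0.04 -0.04]
```

Run:
```python
from h import *
p,d,T,s=meas('w4.npz')
h=cv2.cvtColor(p,cv2.COLOR_RGB2HSV);H,S,V=[h[...,i].astype(int) for i in range(3)]
y=(H>20)&(H<32)&(S>120)&(V>120);y[:,:240]=0;y[:,300:]=0;y[:100]=0;y[160:]=0
print(y.sum(),T[y].mean(0)); q=T[y].mean(0)-[-1.95,3.8,0];print('angle red(-89.9)->yellow',np.degrees(np.arctan2(q[1],q[0])))
p,d,W,s=wrist('w6');np.savez('w6.npz',p=p,d=d)
p,d,T,s=meas('w6.npz');h=cv2.cvtColor(p,cv2.COLOR_RGB2HSV);H,S,V=[h[...,i].astype(int) for i in range(3)]
r=((H<5)|(H>175))&(S>150)&(abs(T[...,2]-25)<8)&(np.hypot(T[...,0],T[...,1])<85);q=T[r].mean(0);print(r.sum(),q,'red ang in tool',np.degrees(np.arctan2(q[1]-1,q[0]+2)))
```

```text
227 [ 61.47639457 -40.9298264  104.40261194]
angle red(-89.9)->yellow -35.192415353660756
362 [ -9.66674238 -59.95543099  26.28016029] red ang in tool -97.16880084911557
```

The red mark still has about 47° to go, but joint 7 (-118°) has only about 35° left in this direction. I'll let go, flip the gripper by half a turn, which gives the same grasp, and carry on.

Request:
carry_out(moves="0 0 0 0 0 0 60;0 0 0 0 0 0 60;0 0 0 0 0 0 60;0 0 0 0 0 -10 60;0 0 0 0 0 -25 60;0 0 0 0 0 -25 60;0 0 0 0 0 -15 60;0 0 0 0 0 0 60")

```text
time: 11.32
tool_pos: [0.5073, 0.0955, 0.198]
tool_rot: [[1.0, -0.012, 0.003], [-0.012, -1.0, 0.0], [0.003, -0.0, -1.0]]
contact_force: [-0.2, -0.6, -0.8]
width: 0.699
```

Run:
```python
from h import *
go(.507,.0955,.1223,-.6)
p,d,W,s=wrist('w7')
```

```text
t 11.325 pos [0.5073 0.0955 0.198 ] yaw -0.69 tilt [ 2.7e-03  2.0e-04 -1.0e+00] F [-0.2 -0.6 -0.8] w 59.7
 shift tool mm [-0.5  0.  75.7] turn z -0.09
```

View pics/w7.png

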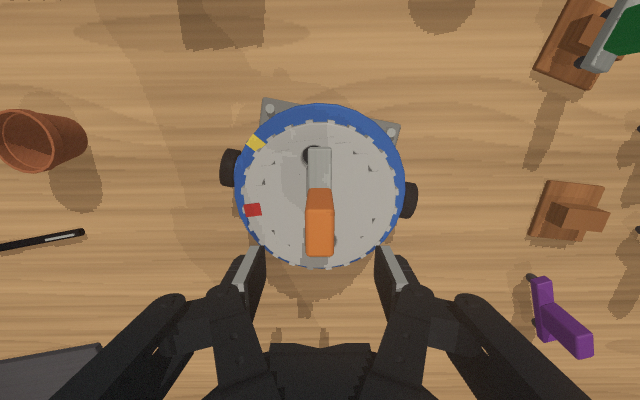

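The spanner stands upright in the ring, its bar at (319,170) leading the hole at (308,155), as the play predicts. I'll flip now.

Request:
carry_out(moves="0 0 -10 0 0 0 60;0 0 -10 0 0 0 60;0 0 -10 0 0 0 60;0 0 -10 0 0 0 60;0 0 -10 0 0 0 60;0 0 -10 0 0 0 60;0 0 -10 0 0 0 60;0 0 -10 0 0 0 60")

```text
time: 12.38
tool_pos: [0.5059, 0.0951, 0.1955]
tool_rot: [[0.18, 0.984, -0.002], [0.984, -0.18, -0.0], [-0.001, -0.002, -1.0]]
contact_force: [0.2, 0.3, -0.2]
width: 0.703
```

Request:
carry_out(moves="0 0 -10 0 0 0 60;0 0 -10 0 0 0 60;0 0 -10 0 0 0 60;0 0 -10 0 0 0 60;0 0 -10 0 0 0 60;0 0 -10 0 0 0 60;0 0 -10 0 0 0 60;0 0 -10 0 0 0 60")

```text
time: 13.38
tool_pos: [0.5059, 0.0951, 0.1956]
tool_rot: [[-0.938, 0.348, -0.002], [0.348, 0.938, -0.0], [0.002, -0.001, -1.0]]
contact_force: [-0.3, 0.2, 0.2]
width: 0.704
```

Request:
carry_out(moves="0 0 -10 0 0 0 60;0 0 -10 0 0 0 60;0 0 0 0 0 0 60;0 0 0 0 0 0 60")

```text
time: 13.88
tool_pos: [0.5063, 0.0952, 0.1962]
tool_rot: [[-1.0, 0.014, -0.001], [0.014, 1.0, -0.0], [0.001, -0.0, -1.0]]
contact_force: [0.4, 0.4, -0.5]
width: 0.705
```

Run:
```python
from h import *
go(.507,.0955,.1233,179.4);print(ctrl.state()['joint_pos'].round(1))
p,d,W,s=wrist('w8');np.savez('w8.npz',p=p,d=d)
h=cv2.cvtColor(p,cv2.COLOR_RGB2HSV);S=h[...,1].astype(int)
m=(abs(W[...,0]-.507)<.05)&(abs(W[...,1]-.0955)<.03)&(abs(W[...,2]-.167)<.007)&(S>150)
v,u=np.nonzero(m);R=wray(s,np.c_[u,v],.167);print(m.sum(),cv2.minAreaRect((R[:,:2]*1000).astype(np.float32)))
r=(R-s['tool_pos'])@s['tool_rot']*1000;print(r.min(0),r.max(0))
```

```text
t 13.875 pos [0.5063 0.0952 0.1962] yaw 179.18 tilt [-0.0011 -0.     -1.    ] F [ 0.4  0.4 -0.5] w 60.2
 shift tool mm [-0.8  0.3 72.9] turn z -0.22
[ 34.   26.7 -63.8 109.2  27.3  61.3  48.1]
1413 ((502.4066162109375, 94.05841827392578), (18.8026123046875, 35.93289566040039), 88.76001739501953)
[-14.05135634 -10.6220156   29.20695989] [21.78619493  8.28950753 29.2477153 ]
```

View pics/w8.png

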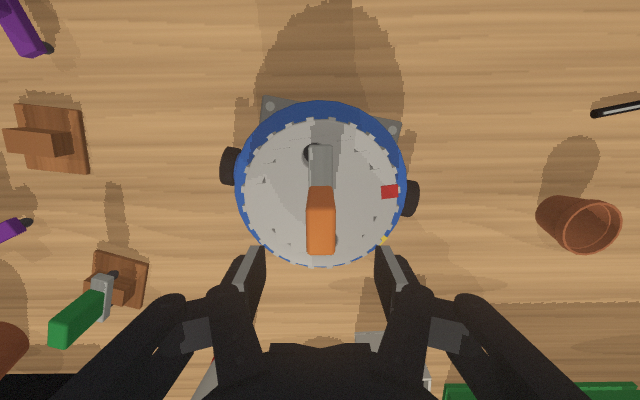

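The half turn is done: grip at (321,220), centred between the fingers, joint 7 now at +48°. I'll descend and regrip.

Request:
carry_out(moves="0 0 0 1 0 15 60;0 0 0 0 0 20 60;0 0 0 0 0 20 60;0 0 0 0 0 15 60;0 0 0 0 0 2 60;0 0 0 0 0 0 60;0 0 0 0 0 0 10;0 0 0 0 0 0 10")

```text
time: 14.92
tool_pos: [0.506, 0.0954, 0.1253]
tool_rot: [[-1.0, 0.012, 0.001], [0.012, 1.0, -0.0], [-0.001, -0.0, -1.0]]
contact_force: [-0.1, -0.6, -0.0]
width: 0.286
```

Request:
carry_out(moves="0 0 0 0 0 0 10;0 0 0 0 0 0 10;0 0 0 0 0 0 10")

```text
time: 15.3
tool_pos: [0.5061, 0.0955, 0.1254]
tool_rot: [[-1.0, 0.012, 0.001], [0.012, 1.0, -0.0], [-0.001, -0.0, -1.0]]
contact_force: [-0.5, -0.4, 5.0]
width: 0.227
```

Request:
carry_out(moves="0 0 5 0 0 0 10;0 0 5 0 0 0 10;0 0 5 0 0 0 10;0 0 5 0 0 0 10;0 0 5 0 0 0 10;0 0 5 0 0 0 10;0 0 5 0 0 0 10;0 0 0 0 0 0 10")

```text
time: 16.3
tool_pos: [0.5059, 0.0955, 0.1254]
tool_rot: [[-0.812, 0.583, 0.001], [0.583, 0.812, -0.0], [-0.001, 0.0, -1.0]]
contact_force: [-1.0, -0.3, 5.8]
width: 0.225
```

```bash
cat > chk.py <<'E'
import sys
from h import *
go(.5067,.0954,.1253);s=ctrl.state();print(s['joint_pos'].round(1),s['wrist_torque'].round(2))
n='scene';p,d=ctrl.read_camera(n);x,y=(385,230)
cv2.imwrite(f"pics/{sys.argv[1]}.png",cv2.resize(p[y-60:y+60,x-80:x+80,::-1],None,fx=5,fy=5,interpolation=cv2.INTER_CUBIC))
E
python3 chk.py s5
```

```text
t 16.3 pos [0.5059 0.0955 0.1254] yaw 144.34 tilt [ 9.e-04 -5.e-04 -1.e+00] F [-1.  -0.3  5.8] w 19.2
 shift tool mm [-0.7  0.3  0.1] turn z None
[ 24.1  27.7 -50.6 113.6  27.4  51.3  13.4] [-0.05  0.23 -0.03]
```

View pics/s5.png

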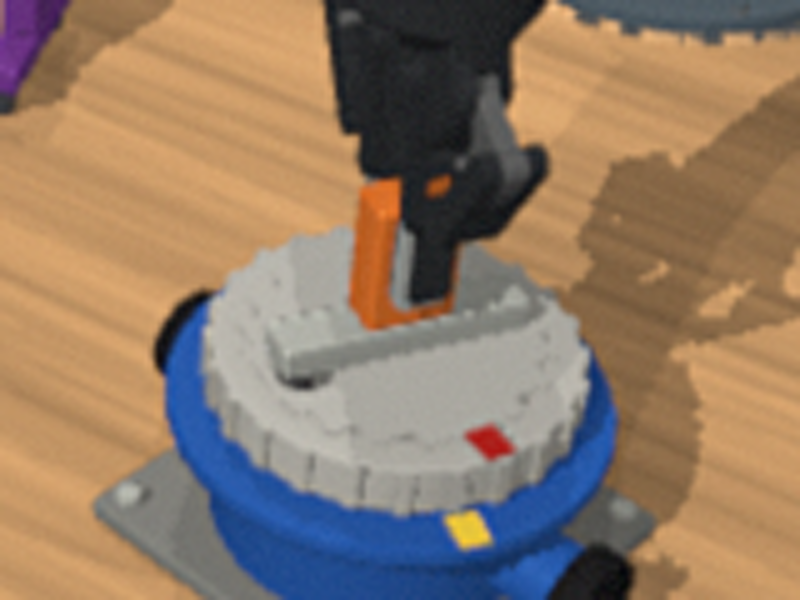

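The ring follows: the red mark (489,441) is nearing yellow (467,529). Continuing gently to the stop.

Request:
carry_out(moves="0 0 4 0 0 0 10;0 0 3 0 0 0 10;0 0 3 0 0 0 10;0 0 0 0 0 0 10")

```text
time: 16.85
tool_pos: [0.5059, 0.0955, 0.1253]
tool_rot: [[-0.699, 0.715, 0.001], [0.715, 0.699, -0.0], [-0.001, 0.0, -1.0]]
contact_force: [-1.2, 0.1, 5.7]
width: 0.228
```

```bash
python3 chk.py s6
```

```text
t 16.85 pos [0.5059 0.0955 0.1253] yaw 134.37 tilt [ 7.e-04 -5.e-04 -1.e+00] F [-1.2  0.1  5.7] w 19.5
 shift tool mm [-0.6  0.5  0. ] turn z None
[ 22.5  26.8 -48.2 113.6  25.8  50.7   4.9] [-0.19  0.29  0.  ]
```

Request:
carry_out(moves="0 0 2 0 0 0 10;0 0 2 0 0 0 10;0 0 0 0 0 0 10")

```text
time: 17.27
tool_pos: [0.5059, 0.0955, 0.1254]
tool_rot: [[-0.654, 0.757, 0.002], [0.757, 0.654, -0.002], [-0.003, -0.0, -1.0]]
contact_force: [-0.6, -1.0, 6.9]
width: 0.227
```

```bash
python3 chk.py s7
```

```text
t 17.275 pos [0.5059 0.0955 0.1254] yaw 130.82 tilt [ 0.0017 -0.0022 -1.    ] F [-0.6 -1.   6.9] w 19.4
 shift tool mm [-0.6  0.5  0.1] turn z None
[ 21.8  26.5 -47.3 113.7  25.3  50.4   1.8] [-0.24  0.36  1.67]
```

View pics/s7.png

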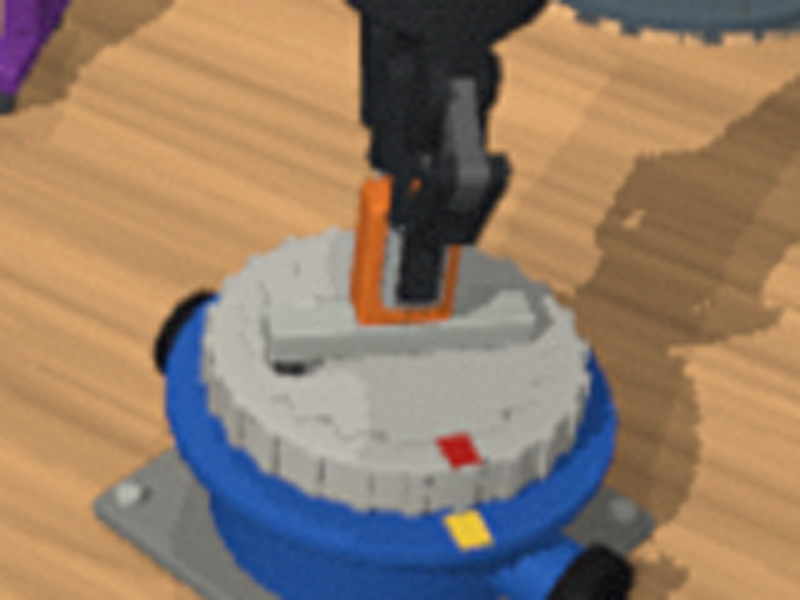

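The torque jumped to 1.7 N m: this is the stop, and red (458,450) lines up with yellow. I'll back off within the play, let go and rise straight up.

Request:
carry_out(moves="0 0 -3 0 0 0 10;0 0 0 0 0 0 10;0 0 0 0 0 0 60;0 0 0 0 0 0 60;0 0 0 0 0 0 60;0 0 0 0 0 -10 60;0 0 0 0 0 -25 60;0 0 0 0 0 -25 60")

```text
time: 18.32
tool_pos: [0.5057, 0.0955, 0.186]
tool_rot: [[-0.686, 0.727, 0.0], [0.727, 0.686, 0.0], [0.0, 0.0, -1.0]]
contact_force: [1.0, -1.0, 0.4]
width: 0.704
```

Request:
carry_out(moves="0 0 0 0 0 -35 60;0 0 0 0 0 -40 60;0 0 0 0 0 -40 60;0 0 0 0 0 0 60;0 0 0 0 0 0 60")

```text
time: 18.95
tool_pos: [0.5052, 0.0951, 0.2995]
tool_rot: [[-0.686, 0.728, -0.001], [0.728, 0.686, -0.001], [-0.0, -0.001, -1.0]]
contact_force: [0.1, 0.1, 0.2]
width: 0.701
```

```bash
python3 chk.py s8
python3 - <<'E'
from h import *
p,d,W,s=wrist('w9')
h=cv2.cvtColor(p,cv2.COLOR_RGB2HSV);H,S,V=[h[...,i].astype(int) for i in range(3)]
m=(np.hypot(W[...,0]-.5,W[...,1]-.0955)<.05)&(abs(W[...,2]-.167)<.012)&(S>150)&(H<20)
v,u=np.nonzero(m);print('grip top z',np.median(W[m][:,2]));R=wray(s,np.c_[u,v],.167);print('grip',cv2.minAreaRect((R[:,:2]*1000).astype(np.float32)))
m=(abs(W[...,2]-.097)<.006)&(S<60)&(np.hypot(W[...,0]-.505,W[...,1]-.0955)<.09)
cs,_=cv2.findContours(m.astype(np.uint8),cv2.RETR_EXTERNAL,cv2.CHAIN_APPROX_NONE);c=max(cs,key=len)[:,0]
R=wray(s,c,.097);print('ring',cv2.minEnclosingCircle((R[:,:2]*1000).astype(np.float32)));C=np.array(cv2.minEnclosingCircle((R[:,:2]*1000).astype(np.float32))[0])
near=np.hypot(W[...,0]-.505,W[...,1]-.0955)<.12
for nm,k in(('red',((H<5)|(H>175))&(S>150)),('yel',(H>20)&(H<32)&(S>120)&(V>120))):
    q=W[k&near&(W[...,2]>.05)&(W[...,2]<.11)]
    if len(q): q=q.mean(0)[:2]*1000-C;print(nm,np.degrees(np.arctan2(q[1],q[0])))
E
```

```text
t 18.95 pos [0.5052 0.0951 0.2995] yaw 133.31 tilt [-5.e-04 -7.e-04 -1.e+00] F [0.1 0.1 0.2] w 59.8
 shift tool mm [ -0.8   1.4 174.2] turn z None
[ 30.3  15.4 -54.7 101.9  13.4  69.6  15.2] [ 0.03  0.01 -0.03]
grip top z 0.16533452170782154
grip ((503.54150390625, 95.7677230834961), (18.406978607177734, 35.48212432861328), 43.355010986328125)
ring ((504.42547607421875, 94.3819580078125), 71.41287994384766)
red 49.453221903159324
yel 49.848492935519886
```

View pics/s8.png

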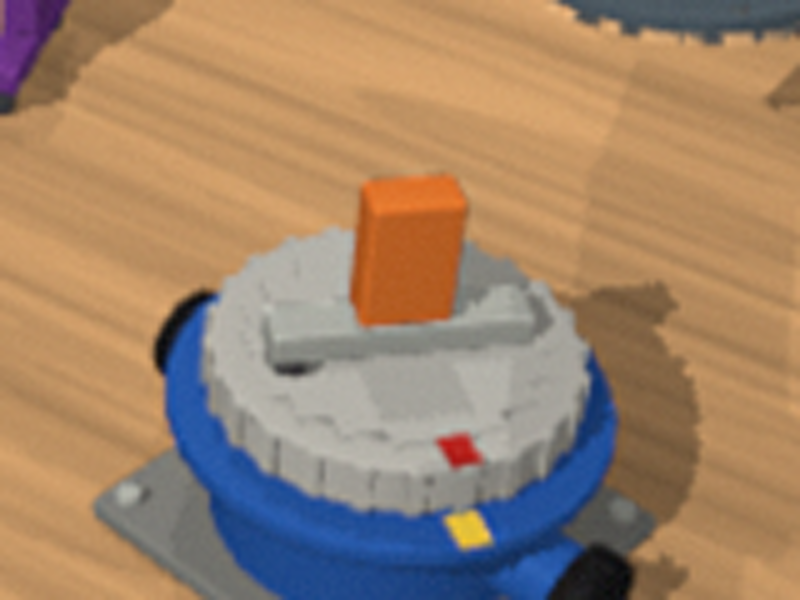

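View pics/w9.png

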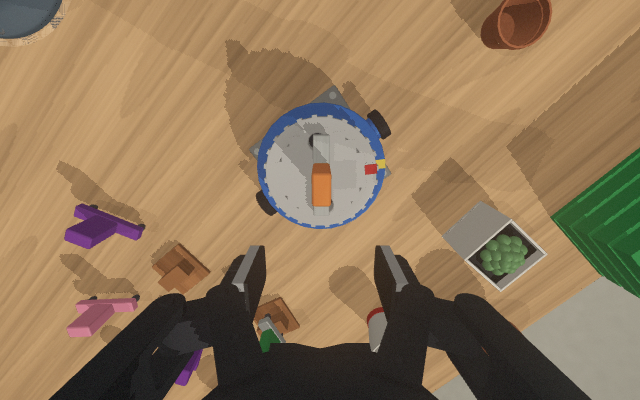

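The red mark (49.5°) meets the yellow (49.8°) and the spanner stands seated on the axis with the gripper clear, so I'm handing in.

```bash
python3 -c "
from bench import ctrl
print(ctrl.job_done())"
```

```text
the job is handed in; nothing more can be done
None
```

The lid is locked: the ring is at its stop, the orange spanner stands in it with both pins home, and the gripper is clear. I handed the job in at about 19 s, and no verdict was reported.

**What I did:** I lifted the spanner off its saddle and pushed both pins into the ring. After 15° of turning, joint 7 did not have enough range left, so I let go, flipped the gripper half a turn and gripped again. I then turned until the torque jumped to 1.7 N m at the stop, eased back inside the play and released.

**Last checks:**

| Check | Measured | Limit |
|---|---|---|
| Red mark against yellow mark | 49.5° and 49.8° | aligned at the stop |
| Grip centre to ring axis | about 2 mm | 14 mm |
| Grip top height | 165 mm, fully seated | about 173 mm |
| Crossbar to hole line | about 6° (0.11 rad) | 0.26 rad |
| Contact force after release | about 0 N | no contact |

- **Narrow spanner:** it was never touched, and in the last wrist view it is still on its saddle. I did not measure its position again.
- **Disagreement between cameras:** the fixed cameras put the spanner about 5 mm off the wrist camera in y. I went with the wrist camera, and the grasp and fit bore that out.

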